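# Nest the emptied lost-property boxes in the return tray

## Task

The three emptied lost-property boxes on the desk are to be packed away as one nest in the flat dark steel tray. Each has a stickered tab to lift it by: set the large blue box in the tray first, then the medium orange box inside it, then the small white box inside that, one at a time. Each should sit flat on the bottom of what holds it and be let go; keep the boxes upright, lower them rather than letting them fall from a height, and leave the phone, glasses case and wallet where they are.

Things in the scene. Friction and masses are not known exactly. Their poses are not given: they have to be found in the camera images.
- tray: Fixed dark steel tray, 149 (x) by 184 (y) mm outside, 14 mm high, rim and floor 4 mm thick; inside 141 by 176 mm, so the large box has 8 mm of play on every side, its length along the tray's y, either way round. Origin: centre of the underside, on the desk; z up.
- large_box: Blue plastic open-topped box, outside 125 (x) by 160 (y) by 70 mm to the rim, walls and floor 4 mm, upright walls, about 230 g. Origin: centre of its underside, z up. Grip tab on its front (-x) long wall, its grip point at x -63.0, y 0, z 94 mm. Inside 117 by 152 mm.
- medium_box: Orange plastic open-topped box, outside 103 (x) by 138 (y) by 66 mm to the rim, walls and floor 4 mm, upright walls, about 180 g. Origin: centre of its underside, z up. Grip tab on its front (-x) long wall, its grip point at x -52.0, y -42, z 90 mm. Inside 95 by 130 mm. Fits in the large box either way round with 7 mm play per side, resting on its 4 mm floor, rims level.
- small_box: White plastic open-topped box, outside 81 (x) by 116 (y) by 62 mm to the rim, walls and floor 4 mm, upright walls, about 130 g. Origin: centre of its underside, z up. Grip tab on its front (-x) long wall, its grip point at x -41.0, y 42, z 86 mm. Fits in the medium box either way round with 7 mm play per side, resting on its 4 mm floor, rims level.
- large_box_tab (a point): Grip point of the large box's tab: a plate 9 mm thick (box x), 26 mm wide (box y), green sticker, rising 38 mm above the rim; this point is 24 mm above the rim, 94 mm above the underside. Pinch across the 9 mm from above, TCP here: fingertips clear the rim by 5 mm. The box hangs to one side, so grip firmly (70 N). Nested the same way round, the tabs are staggered.
- medium_box_tab (a point): Grip point of the medium box's tab: a plate 9 mm thick (box x), 26 mm wide (box y), green sticker, rising 38 mm above the rim; this point is 24 mm above the rim, 90 mm above the underside. Pinch across the 9 mm from above, TCP here: fingertips clear the rim by 5 mm. The box hangs to one side, so grip firmly (70 N). Nested the same way round, the tabs are staggered.
- small_box_tab (a point): Grip point of the small box's tab: a plate 9 mm thick (box x), 26 mm wide (box y), green sticker, rising 38 mm above the rim; this point is 24 mm above the rim, 86 mm above the underside. Pinch across the 9 mm from above, TCP here: fingertips clear the rim by 5 mm. The box hangs to one side, so grip firmly (70 N). Nested the same way round, the tabs are staggered.
- phone: Black phone lying flat, 72 by 150 by 9 mm, loose; to be left alone. Origin: centre of the underside.
- glasses_case: Brown glasses case with a brass band, 62 by 160 by 40 mm, loose; to be left alone. Origin: centre of the underside.
- wallet: Dark brown wallet, 90 by 110 by 20 mm, loose; to be left alone. Origin: centre of the underside.

How it is judged:
By the outcome, as a careful person would: the job done as asked, in the order asked, and still so for the second after the job is handed in, with the robot touching nothing.
It also fails if it takes over 72 s, if anything falls off the work surface, if the arm or the gripper's body presses on something with over 40 N, if the wrist force passes 120 N, or if a joint passes its speed limit or range.

## Robot

A 7-joint arm with a two-finger parallel gripper is mounted at the origin on the work surface. World frame = base frame: x ahead of the robot, y to its left, z up, the work surface at z = 0. Lengths are in mm, angles in rad, forces in N, time in s.
With the tool pointing down it reaches from about 400 to 875 mm from the base axis. Payload 19.3 kg.
Tool frame: the origin (TCP) lies between the finger pads, 19 mm behind the fingertips; this is the grasp point; z points along the fingers, y is the line along which they close (so a half turn about z gives the same grasp; the last joint's range is limited). The gripper opens to 85 mm and grips with 20 to 120 N. Pads are 22 mm wide; open, the fingers measure 114 mm over their backs; the gripper's body (76 mm by 85 mm) begins 54 mm behind the grasp point. The pads swing forward as they close: fully open they stand 13 mm farther back than shut.
Start: joints at [1.15, 0.521, -0.036, 1.599, 0.021, 1.021, -0.113], TCP at [214.753, -586.938, 249.991] pointing down, gripper open.
Joint ranges: [-2.91, 2.91], [-0.3, 2.13], [-1.5, 1.42], [0.17, 2.43], [-1.26, 4.41], [0.16, 1.93], [-2.52, 2.52]. Speed limits (rad/s): [1.89, 1.89, 2.39, 2.39, 3.01, 3.01, 3.01].

## Interface

Orientations are given as a rotation vector (axis times angle).
In Python, from rig import robot, cam, finish_job gives the robot as it stands (robot), with the cameras (cam) and the job as plain functions.
- The arm moves only by the tool hand_motion, called by a JSON object that holds its "api" and its "payload", one argument or row to a line. Schema: {"type":"object","properties":{"plan":{"type":"array","items":{"type":"object","properties":{"tx":{"type":"number"},"ty":{"type":"number"},"tz":{"type":"number"},"wx":{"type":"number"},"wy":{"type":"number"},"wz":{"type":"number"}},"additionalProperties":false},"minItems":1,"maxItems":20},"finger_gap":{"type":"number"},"only":{"type":"string"},"quiet":{"type":"boolean"},"lines":{"type":"string"}},"required":["plan"],"additionalProperties":false}. plan is a list of rows, 1 to 20 of them, each an object with the fields tx, ty, tz (the shift in mm), wx, wy, wz (a rotation vector in rad); a field left out counts as zero; each row shifts and turns the commanded pose from where the row before left it, along the tool's axes as they then stand; what a row does not reach is not made up. A row lasts 1/8 s, in which the tool goes at most 62.5 mm and 0.188 rad, less where a joint would pass 70% of its speed; a pose out of reach is approached as far as the arm can. finger_gap is the finger opening in mm, set as the call begins (left out keeps the last). The fingers move at their own pace and stop on an object; the grip force is fixed at half the most. Time passes only in rows, so rows that do not move let the fingers close. The tool returns the time, the measured TCP pose, the force, the opening and the grip force at its end. only (a regular expression) keeps the lines of the reply that match it, lines (a string "A,B") keeps lines A to B, and quiet returns only ok. Input that does not fit is refused with a message, and nothing moves.
- robot.sense(): the state, without advancing time (a new reading comes with each control period).
- cam.get_image(name): name is "scene" or "top" or "wrist"; returns a dict with "img" (400x640x3 uint8, red, green, blue), "fx", "fy", "cx", "cy" (pixels), "k1" (the pictures are not rectified: a ray, as slopes to the right and down, at radius r is drawn at 1 + k1 r^2 times it, then the intrinsics apply), "R" (3x3) and "t" (3): a world point X has camera coordinates R X + t; the wrist camera has in their place "tool_from_camera" (4x4, takes a point from camera to tool coordinates, whose origin is the TCP and whose axes are the flange's). Camera axes: x right, y down, z forward; pixel columns grow to the right and rows downward; lengths in mm; the calibration is good to about 2 mm. A picture is of the moment at which its call begins: read the wrist's pose just before it. There is no depth.
- finish_job(): hands the job in; it is judged then, once.
The state is a dict: "t": time; "joint_positions": joint angles; "qd": joint speeds; "joint_torque": joint torques, N m; "tcp_pos": TCP position; "tcp_rot": TCP orientation; "force": force on the tool from outside, world axes, zero at the start; "wrist_torque": the same for the moment, N m; "width": finger opening in mm; "grasp_force": force on a finger pad.
Only numpy, scipy, OpenCV 4.12 (cv2) and the standard library are available. Lean on these libraries where they do the work, as an engineer would, in place of code of your own. Each camera call takes 0.05 s, during which the arm holds its last target. There are 200 camera calls.

## Working session

There is one attempt and no reset: what is moved stays moved. The work goes in short steps, Python scripts to look and compute and a tool call to move; the robot and the scene stay as the last step left them, time stands still between calls to the robot, and variables do not carry over. Pictures are saved under pics/ and viewed, at most 10 in all, crops included, and the job is handed in when it is done.

```bash
ls; mkdir -p pics; python3 - <<'E'
from rig import robot, cam, finish_job
import cv2
s=robot.sense(); print(s['t'],s['tcp_pos'],s['tcp_rot'],s['force'],s['width'])
for n in ("scene","top"):
    d=cam.get_image(n); cv2.imwrite(f"pics/{n}0.png",d["img"][:,:,::-1])
    print(n,{k:d[k] for k in d if k!="img"})
E
```

```text
pics
rig.py
0.0 [ 214.63932705 -586.64904731  249.42720123] [-3.09230435e+00 -5.48023296e-01  4.20404940e-04] [ 0.0542055   0.51273475 -0.30063664] 85.55545338584396
scene {'fx': 402.1931562694969, 'fy': 402.1931562694969, 'cx': 318.683626947061, 'cy': 192.6469308307319, 'k1': -0.05915161410596856, 'R': array([[-0.39146174,  0.9201494 , -0.00909832],
       [ 0.76851866,  0.3214831 , -0.5531977 ],
       [-0.50609958, -0.22354796, -0.83300032]]), 't': array([ 257.95570938, -417.75880386, 1485.17923968])}
top {'fx': 457.51279720478595, 'fy': 457.51279720478595, 'cx': 317.8401839185646, 'cy': 205.3821004393598, 'k1': -0.014412741189411053, 'R': array([[-0.02097412, -0.99976699, -0.0051048 ],
       [-0.98654563,  0.02152424, -0.16206301],
       [ 0.16213512,  0.00163699, -0.98676721]]), 't': array([  34.51656256,  621.47481816, 1040.35830978])}
```

View pics/scene0.png

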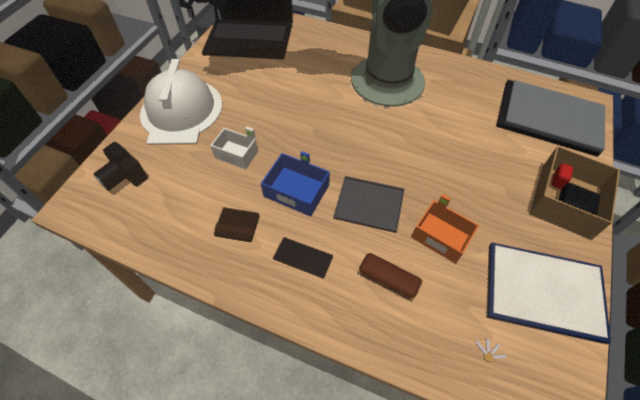

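View pics/top0.png

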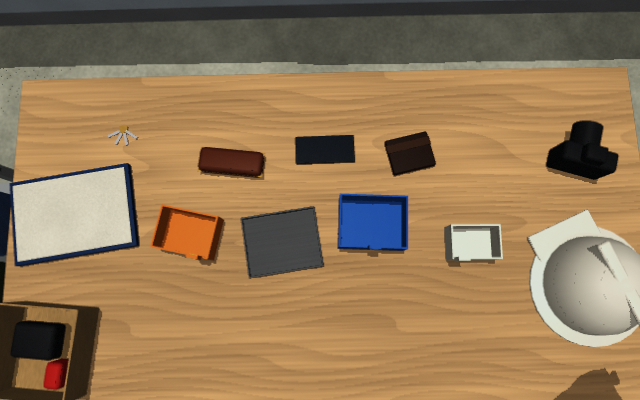

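The scene view shows the white box at (235,148), blue at (296,184), tray at (370,203) and orange at (445,232). In the top view, the box tabs sit on the lower (-x) side, at about (203,258), (374,248) and (472,226?). I'll enlarge to get corners.

```bash
python3 - <<'E'
import cv2,numpy as np
t=cv2.imread("pics/top0.png"); s=cv2.imread("pics/scene0.png")
def crop(im,x,y,w,h,k,n):
    c=cv2.resize(im[y:y+h,x:x+w],None,fx=k,fy=k,interpolation=cv2.INTER_CUBIC)
    for i in range(0,w,10): cv2.line(c,(i*k,0),(i*k,8 if (x+i)%50 else 20),(0,255,255),1)
    for i in range(0,h,10): cv2.line(c,(0,i*k),(8 if (y+i)%50 else 20,i*k),(0,255,255),1)
    return c
cv2.imwrite("pics/t1.png",np.vstack([crop(t,150,190,180,90,4,0)]+[np.hstack([crop(t,330,190,90,70,4,0),crop(t,430,210,90,70,4,0)])]))
cv2.imwrite("pics/s1.png",np.vstack([np.hstack([crop(s,205,120,60,50,5,0),crop(s,255,150,80,70,5,0)[:250*1+100]])if 0 else np.hstack([crop(s,200,120,140,100,5,0)])]))
cv2.imwrite("pics/s2.png",crop(s,330,170,150,100,5,0))
E
```

```text
(no output)
```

View pics/t1.png

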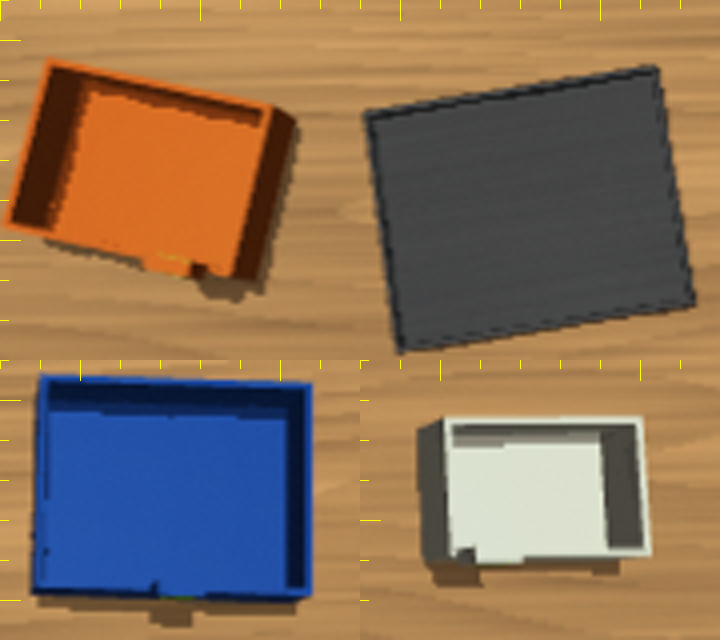

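View pics/s1.png

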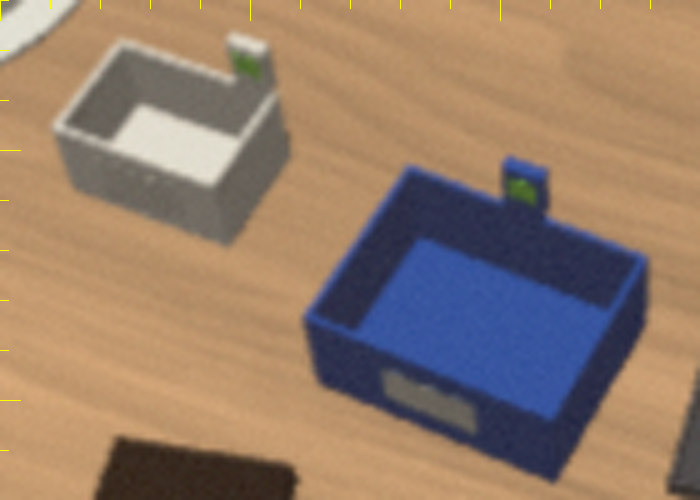

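View pics/s2.png

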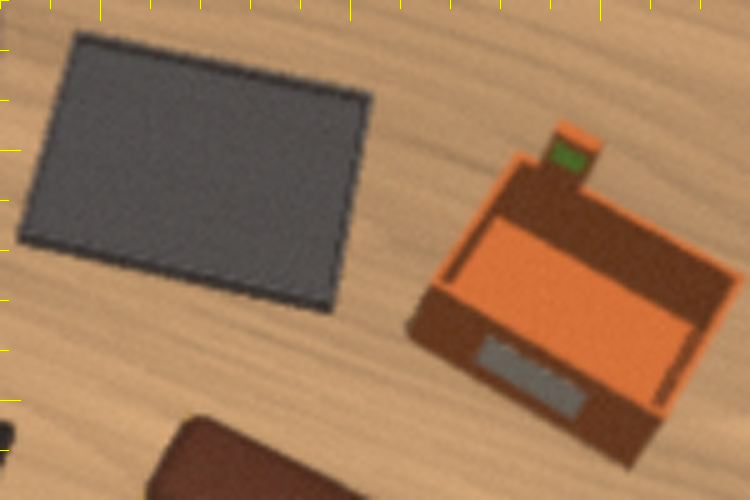

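```bash
cat > h.py <<'E'
import numpy as np, cv2, pickle
from scipy.optimize import least_squares
from scipy.spatial.transform import Rotation as Ro
from rig import robot, cam, finish_job
def proj(d,X):
    k=np.array([d['k1'],0,0,0]) # plain k1 radial model
    K=np.array([[d['fx'],0,d['cx']],[0,d['fy'],d['cy']],[0,0,1]])
    return cv2.projectPoints(np.float64(X),cv2.Rodrigues(np.float64(d['R']))[0],np.float64(d['t']),K,k)[0][:,0]
def world(p,loc): # p=x,y,yaw ; loc Nx3
    c,s=np.cos(p[2]),np.sin(p[2]); 
    return np.c_[p[0]+c*loc[:,0]-s*loc[:,1],p[1]+s*loc[:,0]+c*loc[:,1],loc[:,2]]
def rim(w,l,h): return np.array([[w/2,l/2,h],[w/2,-l/2,h],[-w/2,l/2,h],[-w/2,-l/2,h]])
def fit(views,w,l,h0,freez=True,p0=(600,0,0)):
    def f(q):
        h=q[3] if freez else h0
        X=world(q,rim(w,l,h)); return np.concatenate([(proj(d,X)-uv).ravel() for d,uv in views])
    r=least_squares(f,[*p0,h0],loss='soft_l1'); return r.x,f(r.x)
def tool_delta(goal,yaw):
    """Shift and turn, tool axes, from the present pose to a pointing-down pose at goal with tool y across box x."""
    s=robot.sense(); R=Ro.from_rotvec(s['tcp_rot']); R0=R.as_matrix()
    best=None
    for a in (np.pi/2,-np.pi/2):   # tool x along +-box y
        z=yaw+a; x=np.array([np.cos(z),np.sin(z),0]); zz=np.array([0,0,-1.]); G=np.c_[x,np.cross(zz,x),zz]
        rv=Ro.from_matrix(R0.T@G).as_rotvec()
        if best is None or np.linalg.norm(rv)<np.linalg.norm(best): best=rv
    print('t',round(s['t'],2),'tcp',s['tcp_pos'].round(1),'F',s['force'].round(1),'w',round(s['width'],1),'q7',s['joint_positions'][6].round(2))
    print('d tool',(R0.T@(np.array(goal)-s['tcp_pos'])).round(1),'rot',best.round(3)); return best
E
python3 - <<'E'
from h import *
T=cam.get_image('top');S=cam.get_image('scene')
def full(a,x0,y0,k): return np.array([x0,y0])+(np.array(a,float)+.5)/k-.5
obj={'medium':(103,138,66,full([(48,60),(272,106),(5,226),(238,279)],150,190,4),full([(663,417),(437,282),(743,277),(518,155)],330,170,5)),
'tray':(149,184,14,full([(364,112),(658,66),(400,354),(695,306)],150,190,4),full([(333,313),(18,242),(372,95),(75,33)],330,170,5)),
'large':(125,160,70,full([(40,15),(312,23),(31,235),(312,240)],330,190,4),full([(556,418),(304,317),(648,258),(408,167)],200,120,5)),
'small':(81,116,62,full([(85,56),(282,56),(87,200),(291,196)],430,210,4),full([(213,186),(55,125),(277,95),(118,40)],200,120,5))}
pose={}
tab={'large':(-63,0,94),'medium':(-52,-42,90),'small':(-41,42,86)}
for n,(w,l,h,a,b) in obj.items():
    for V in ([(T,a),(S,b)],[(T,a)],[(S,b)]):
        q,e=fit(V,w,l,h,len(V)==2); print(n,q.round(3),'res',e.round(1))
        if len(V)==2: pose[n]=q[:3]
    if n in tab: print('  tab',world(pose[n],np.array([tab[n]],float)).round(1))
pickle.dump(pose,open('pose.pkl','wb'))
w=cam.get_image('wrist'); print(w['tool_from_camera'],w['fx'],w['k1'])
E
```

```text
medium [564.641 334.553 -31.639  63.537] res [ 0.1 -0.1  0.6 -0.  -0.4  1.1 -1.3 -0.2  0.2  0.6 -1.8  0.3  0.3 -0.
 -0.5 -0.7]
medium [564.606 333.26  -37.919  66.   ] res [ 0.2 -0.2  0.9 -0.3 -0.2  1.1 -0.9 -0.3]
medium [ 565.49   334.877 -213.856   66.   ] res [ 0.4  0.5 -1.6  0.1  0.7 -0.1 -0.1 -0.9]
  tab [[504.6 305.1  90. ]]
tray [5.41046e+02 1.11497e+02 1.40000e-01 6.21200e+00] res [ 0.   0.4 -0.1  0.  -0.8 -0.   0.4 -0.3  0.1 -0.5 -0.4 -0.6  0.   0.7
 -0.2  0.5]
tray [5.40460e+02 1.10674e+02 1.38000e-01 1.40000e+01] res [-0.1  0.1  0.3 -0.2 -1.   0.1  0.7 -0.1]
tray [5.45767e+02 1.12650e+02 1.44000e-01 1.40000e+01] res [ 0.5 -0.3 -0.5 -0.4  0.3  0.4 -0.4  0.3]
large [ 5.78619e+02 -1.06854e+02 -4.90000e-02  6.85590e+01] res [-0.3  0.7 -0.3  0.6  0.9 -1.1 -0.1 -0.5 -0.4  0.5 -0.1  0.2  0.4 -0.4
  0.2 -0.6]
large [ 5.78347e+02 -1.06599e+02 -5.30000e-02  7.00000e+01] res [-0.3  0.6 -0.2  0.7  0.7 -1.2 -0.2 -0.3]
large [ 5.79724e+02 -1.06365e+02 -4.40000e-02  7.00000e+01] res [-0.2  0.5 -0.1  0.4  0.4 -0.5  0.  -0.5]
  tab [[ 515.7 -103.7   94. ]]
small [ 527.46  -345.679   -6.304   62.768] res [-0.4  0.4 -0.2  0.3  0.8 -0.9 -0.2  0.1 -0.1  0.1 -0.9  0.5  0.2 -0.4
  0.4 -0.3]
small [ 527.542 -346.042  -50.286   62.   ] res [-0.3  0.4 -0.2  0.3  0.8 -0.9 -0.2  0. ]
small [ 526.966 -345.931  113.077   62.   ] res [-0.   0.1 -0.8  0.5  0.3 -0.3  0.4 -0.3]
  tab [[ 487.3 -302.8   86. ]]
[[ 3.07833691e-04 -9.50015012e-01 -3.12204070e-01  8.13105959e+01]
 [ 9.99999512e-01 -6.51086192e-07  9.87982258e-04  5.84835673e-01]
 [-9.38801249e-04 -3.12204222e-01  9.50014548e-01 -1.22487377e+02]
 [ 0.00000000e+00  0.00000000e+00  0.00000000e+00  1.00000000e+00]] 330.4887492520632 -0.0650153509386203
```

```bash
python3 - <<'E'
from h import *
p=pickle.load(open('pose.pkl','rb'))
for k in p: p[k][2]=(p[k][2]+np.pi)%(2*np.pi)-np.pi
pickle.dump(p,open('pose.pkl','wb')); print(p)
tool_delta((515.7,-103.7,250),p['large'][2])
E
```

```text
{'medium': array([ 5.64641074e+02,  3.34552629e+02, -2.23387213e-01]), 'tray': array([5.41046048e+02, 1.11496929e+02, 1.40274878e-01]), 'large': array([ 5.78619359e+02, -1.06853665e+02, -4.93994374e-02]), 'small': array([ 5.27459875e+02, -3.45679412e+02, -2.06290084e-02])}
t 0.25 tcp [ 214.7 -586.8  249.7] F [-0.8  0.9 -0.1] w 85.4 q7 -0.11
d tool [ 4.487e+02 -3.503e+02 -1.000e-01] rot [-0.    -0.    -1.171]
```

{"api": "hand_motion", "payload": {
  "plan": [
    {"tx": 37.4,"ty": -29.2},
    {"tx": 37.4,"ty": -29.2},
    {"tx": 37.4,"ty": -29.2},
    {"tx": 37.4,"ty": -29.2},
    {"tx": 37.4,"ty": -29.2},
    {"tx": 37.4,"ty": -29.2},
    {"tx": 37.4,"ty": -29.2},
    {"tx": 37.4,"ty": -29.2},
    {"tx": 37.4,"ty": -29.2},
    {"tx": 37.4,"ty": -29.2},
    {"tx": 37.4,"ty": -29.2},
    {"tx": 37.4,"ty": -29.2},
    {"wz": -0.167},
    {"wz": -0.167},
    {"wz": -0.167},
    {"wz": -0.167},
    {"wz": -0.167},
    {"wz": -0.167},
    {"wz": -0.167},
    {}
  ],
  "finger_gap": 85
}}

```text
t: 2.75
tcp_pos: [515.7, -103.8, 249.9]
tcp_rot: [-2.278, -2.163, -0.0]
force: [0.3, 0.0, -0.4]
width: 85.0
grasp_force: 0.0
```

```bash
python3 - <<'E'
from h import *
tool_delta((515.7,-103.7,250),-.049)
E
```

```text
t 2.75 tcp [ 515.7 -103.8  249.9] F [ 0.3  0.  -0.4] w 85.0 q7 -0.17
d tool [ 0.1 -0.  -0.1] rot [-0.    -0.    -0.003]
```

```bash
cat >> h.py <<'E'
TAB={'large':(-63,0,70),'medium':(-52,-42,66),'small':(-41,42,62)}
DIM={'large':(125,160,70),'medium':(103,138,66),'small':(81,116,62),'tray':(149,184,14)}
def wristcam():
    s=robot.sense(); d=cam.get_image('wrist')
    M=np.eye(4); M[:3,:3]=Ro.from_rotvec(s['tcp_rot']).as_matrix(); M[:3,3]=s['tcp_pos']
    W=np.linalg.inv(M@d['tool_from_camera']); d['R'],d['t']=W[:3,:3],W[:3,3]; d['s']=s; return d
def tabtop(n):
    x,y,h=TAB[n]; h+=38; return np.array([[x+a,y+b,h] for a,b in ((4.5,13),(4.5,-13),(-4.5,-13),(-4.5,13))])
def overlay(d,items,name,box=None,k=1):
    im=cv2.resize(d['img'][:,:,::-1].copy(),None,fx=k,fy=k,interpolation=cv2.INTER_CUBIC)
    for n,p in items:
        L=[rim(*DIM[n])[[0,1,3,2]]]+([tabtop(n)] if n in TAB else [])
        for l in L:
            l=np.array(l,float)
            if len(p)>3: l[:,2]+=p[3]
            cv2.polylines(im,[np.int32(proj(d,world(p,l))*k+k/2)],True,(255,0,255),1)
    if box: x,y,w,h=[int(v*k) for v in box]; im=im[y:y+h,x:x+w]
    cv2.imwrite(name,im)
E
python3 - <<'E'
from h import *
p=pickle.load(open('pose.pkl','rb')); d=wristcam(); pickle.dump(d,open('w1.pkl','wb'))
overlay(d,[('large',p['large'])],'pics/w1.png',None,1.25)
E
```

```text
(no output)
```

View pics/w1.png

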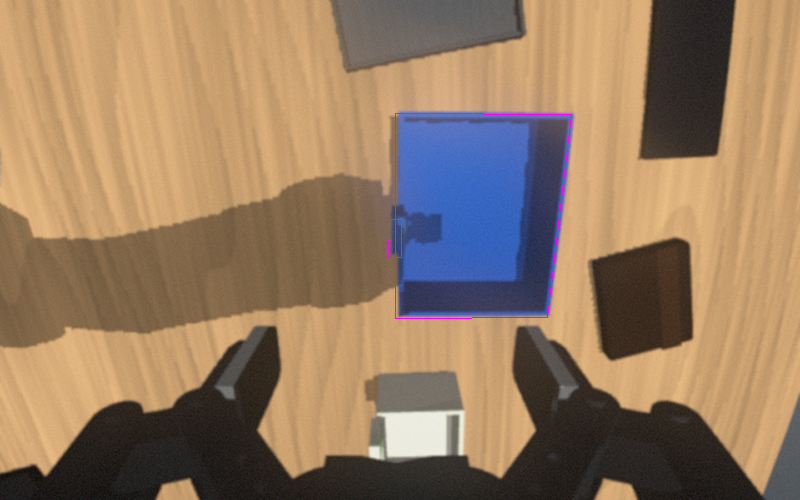

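The overlay of the fitted rim matches the blue box (395–572, 113–318) within about 1 px, and the tab is near (397,230). Descending and gripping.

{"api": "hand_motion", "payload": {
  "plan": [
    {"tz": 40},
    {"tz": 40},
    {"tz": 40},
    {"tz": 25},
    {"tz": 11},
    {}
  ],
  "finger_gap": 85
}}

```text
t: 3.55
tcp_pos: [515.8, -103.6, 94.0]
tcp_rot: [-2.279, -2.162, 0.001]
force: [0.1, 0.5, 0.9]
width: 85.2
grasp_force: 0.0
```

{"api": "hand_motion", "payload": {
  "plan": [
    {},
    {},
    {},
    {},
    {},
    {},
    {},
    {}
  ],
  "finger_gap": 0
}}

```text
t: 4.55
tcp_pos: [516.2, -103.7, 94.3]
tcp_rot: [2.277, 2.164, 0.001]
force: [0.7, -0.0, 6.9]
width: 8.0
grasp_force: 59.6
```

{"api": "hand_motion", "payload": {
  "plan": [
    {"tz": -10},
    {"tz": -20},
    {"tz": -30},
    {"tz": -30},
    {},
    {}
  ]
}}

```text
t: 5.3
tcp_pos: [515.3, -103.8, 183.5]
tcp_rot: [-2.277, -2.163, 0.001]
force: [-0.1, -0.5, -3.1]
width: 8.2
grasp_force: 58.6
```

```bash
python3 - <<'E'
from h import *
p=pickle.load(open('pose.pkl','rb'))
d=wristcam(); print(d['s']['wrist_torque'])
pl=[*p['large'],d['s']['tcp_pos'][2]-94]
overlay(d,[('large',pl),('tray',p['tray'])],'pics/w2.png',None,1.25)
y=p['tray'][2]; g=world(p['tray'],np.array([[-63.,0,180]]))[0]; tool_delta(g,y)
E
```

```text
[0.03849012 0.21151773 0.0304447 ]
t 5.35 tcp [ 515.2 -103.6  183.2] F [-0.4 -0.2 -2.7] w 8.2 q7 -0.23
d tool [204.2 -47.    3.3] rot [-0.002 -0.    -0.191]
```

View pics/w2.png

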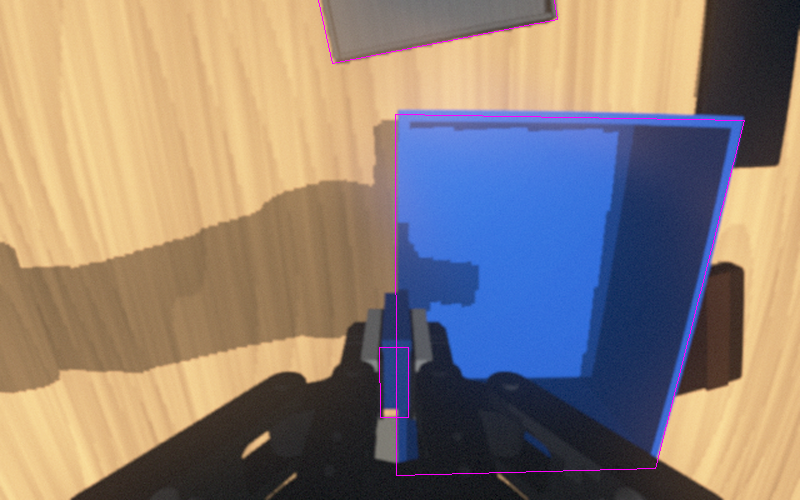

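{"api": "hand_motion", "payload": {
  "plan": [
    {"tx": 18,"ty": -4},
    {"tx": 34,"ty": -7.8},
    {"tx": 34,"ty": -7.8},
    {"tx": 34,"ty": -7.8},
    {"tx": 34,"ty": -7.8},
    {"tx": 32,"ty": -7.8},
    {"tx": 18,"ty": -4},
    {"wz": -0.065},
    {"wz": -0.065},
    {"wz": -0.061},
    {},
    {}
  ]
}}

```text
t: 6.85
tcp_pos: [479.0, 102.8, 183.7]
tcp_rot: [-2.061, -2.37, 0.0]
force: [-0.0, 0.1, -4.1]
width: 8.2
grasp_force: 58.6
```

```bash
python3 - <<'E'
from h import *
p=pickle.load(open('pose.pkl','rb'))
y=p['tray'][2]; g=world(p['tray'],np.array([[-63.,0,180]]))[0]; tool_delta(g,y)
d=wristcam(); pickle.dump(d,open('w3.pkl','wb'))
overlay(d,[('large',[*p['tray'],d['s']['tcp_pos'][2]-94]),('tray',p['tray'])],'pics/w3.png',None,1.25)
E
```

```text
t 6.85 tcp [479.  102.8 183.7] F [-0.   0.1 -4.1] w 8.2 q7 -0.5
d tool [-0.1 -0.3  3.7] rot [-0.001 -0.    -0.001]
```

View pics/w3.png

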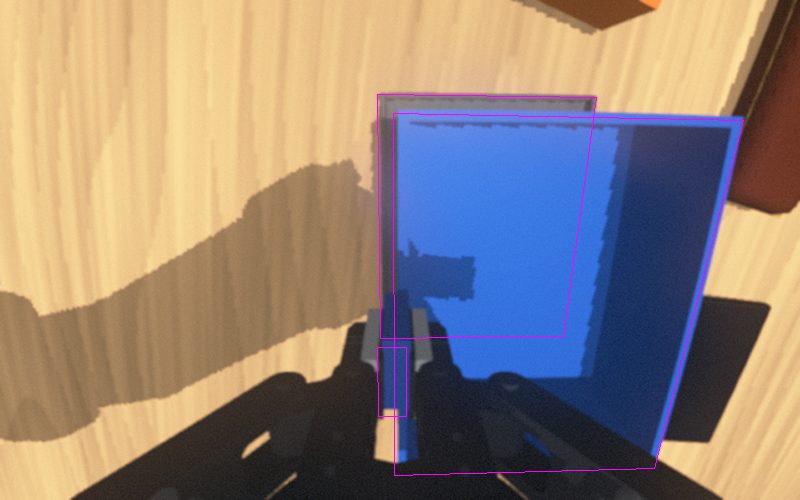

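Tray and box overlays agree within 1–2 px (about 1 mm). Lowering.

{"api": "hand_motion", "payload": {
  "plan": [
    {"tz": 15},
    {"tz": 25},
    {"tz": 20},
    {"tz": 10},
    {"tz": 5},
    {"tz": 4},
    {"tz": 3},
    {"tz": 2},
    {},
    {}
  ]
}}

```text
t: 8.15
tcp_pos: [479.4, 102.5, 100.2]
tcp_rot: [2.061, 2.371, 0.0]
force: [-0.8, -0.1, -3.1]
width: 8.3
grasp_force: 58.6
```

{"api": "hand_motion", "payload": {
  "plan": [
    {"tz": 1},
    {"tz": 1},
    {"tz": 0.5},
    {},
    {}
  ]
}}

```text
t: 8.78
tcp_pos: [479.4, 102.5, 98.3]
tcp_rot: [2.06, 2.371, 0.0]
force: [-7.6, -2.1, 20.7]
width: 7.9
grasp_force: 62.5
```

{"api": "hand_motion", "payload": {
  "plan": [
    {},
    {},
    {},
    {},
    {}
  ],
  "finger_gap": 60
}}

```text
t: 9.4
tcp_pos: [479.3, 102.5, 97.5]
tcp_rot: [-2.061, -2.371, -0.0]
force: [0.4, -0.7, 0.1]
width: 60.5
grasp_force: 0.0
```

{"api": "hand_motion", "payload": {
  "plan": [
    {"tz": -20},
    {"tz": -40},
    {"tz": -50},
    {"tz": -40},
    {}
  ],
  "finger_gap": 85
}}

```text
t: 10.02
tcp_pos: [480.4, 102.7, 250.1]
tcp_rot: [2.059, 2.368, 0.005]
force: [0.7, -0.3, -0.6]
width: 84.9
grasp_force: 0.0
```

```bash
python3 - <<'E'
from h import *
p=pickle.load(open('pose.pkl','rb'))
d=wristcam(); pickle.dump(d,open('w4.pkl','wb'))
overlay(d,[('large',[*p['tray'],4]),('tray',p['tray'])],'pics/w4.png',(200,20,320,240),2.5)
g=world(p['medium'],np.array([[-52.,-42,250]]))[0]; print(g); tool_delta(g,p['medium'][2])
E
```

```text
[504.62871007 305.11598186 250.        ]
t 10.07 tcp [479.7 102.4 248.4] F [-0.1  0.4 -1.3] w 84.9 q7 -0.43
d tool [197.3  52.9  -1.5] rot [ 0.002 -0.     0.363]
```

View pics/w4.png

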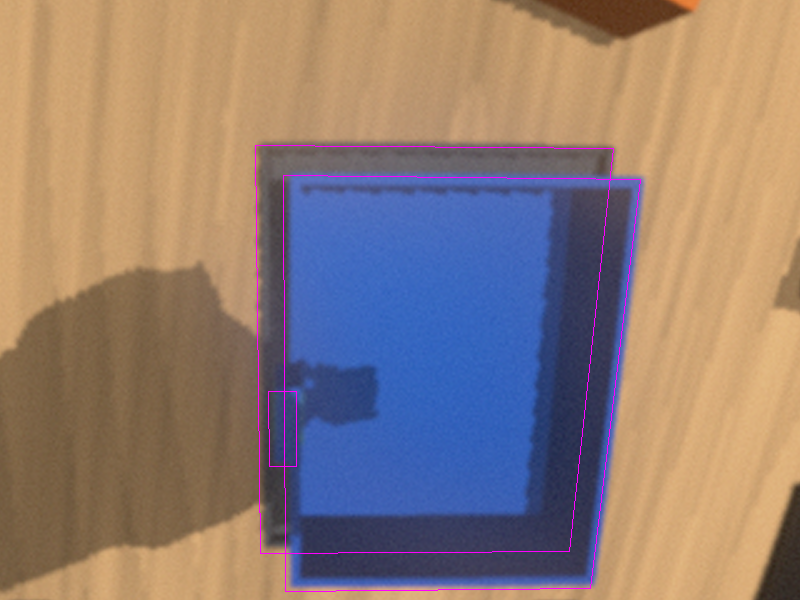

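Blue rim corners in the crop are (287,178), (642,180), (593,583), (291,585), within about 1.5 mm of the intended spot: it is seated in the tray. I'll refit its pose from those and go on to the orange box.

```bash
python3 - <<'E'
from h import *
p=pickle.load(open('pose.pkl','rb')); d=pickle.load(open('w4.pkl','rb'))
c=np.array([(642,180),(593,583),(287,178),(291,585)],float); c=c[[0,1,2,3]]
uv=(c+.5)/2.5-.5+[200,20]
# image: up=+y box, right=+x box -> order FL,FR,NL,NR
q,e=fit([(d,uv)],125,160,74,True,p['tray']); print(p['tray'],q,e.round(1))
q,e=fit([(d,uv)],125,160,74,False,p['tray']); print(q,e.round(1))
p['large']=q[:3]; pickle.dump(p,open('pose.pkl','wb'))
E
```

```text
[5.41046048e+02 1.11496929e+02 1.40274878e-01] [5.43435515e+02 1.11402860e+02 1.43379245e-01 6.93163310e+01] [-0.7 -0.3 -0.1  0.2  0.9 -0.3  0.   0.6]
[5.42469564e+02 1.11693843e+02 1.44257422e-01 7.40000000e+01] [ 0.4 -0.9  0.7  1.9 -0.3 -0.7 -0.8  2.5]
```

{"api": "hand_motion", "payload": {
  "plan": [
    {"tx": 19.7,"ty": 5.3},
    {"tx": 39.4,"ty": 10.6},
    {"tx": 39.4,"ty": 10.6},
    {"tx": 39.4,"ty": 10.6},
    {"tx": 39.4,"ty": 10.6},
    {"tx": 19.7,"ty": 5.2,"tz": -1.5},
    {"wz": 0.121},
    {"wz": 0.121},
    {"wz": 0.121},
    {}
  ],
  "finger_gap": 85
}}

```text
t: 11.32
tcp_pos: [504.1, 304.3, 248.4]
tcp_rot: [2.454, 1.96, -0.002]
force: [-0.6, -0.3, -0.1]
width: 85.0
grasp_force: 0.0
```

```bash
python3 - <<'E'
from h import *
p=pickle.load(open('pose.pkl','rb'))
tool_delta((504.6,305.1,90),p['medium'][2])
d=wristcam(); pickle.dump(d,open('w5.pkl','wb'))
overlay(d,[('medium',p['medium'])],'pics/w5.png',(200,20,320,240),2.5)
E
```

```text
t 11.32 tcp [504.1 304.3 248.4] F [-0.6 -0.3 -0.1] w 85.0 q7 -1.11
d tool [  1.    0.4 158.4] rot [-0.     0.001  0.001]
```

View pics/w5.png

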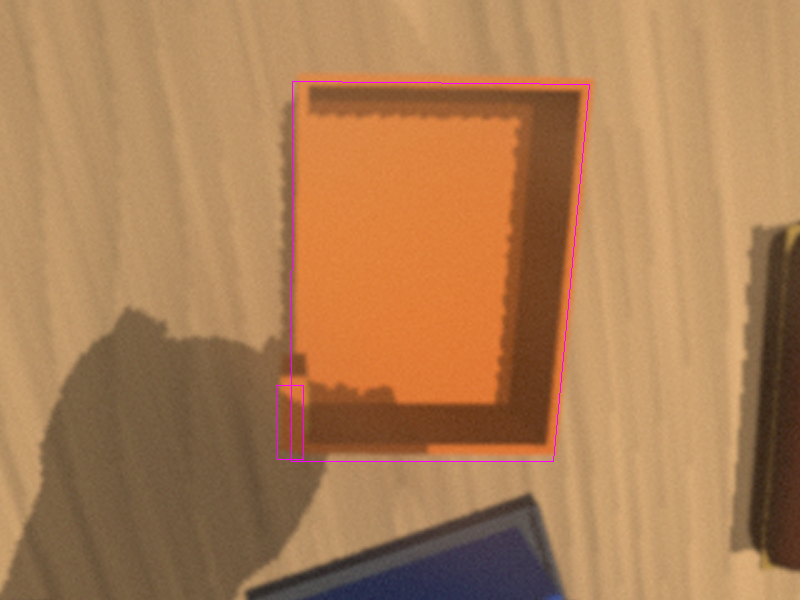

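Orange box actual rim is about 5 px (1.8 mm) toward the image top and 1 mm to the right of the model; applying that correction, then gripping.

{"api": "hand_motion", "payload": {
  "plan": [
    {"tx": 2.6,"ty": 1.2,"tz": 30},
    {"tz": 45},
    {"tz": 45},
    {"tz": 25},
    {"tz": 13.4},
    {}
  ],
  "finger_gap": 85
}}

```text
t: 12.12
tcp_pos: [505.8, 307.0, 90.2]
tcp_rot: [-2.454, -1.962, 0.001]
force: [0.6, -0.2, 0.2]
width: 84.9
grasp_force: 0.0
```

{"api": "hand_motion", "payload": {
  "plan": [
    {},
    {},
    {},
    {},
    {},
    {},
    {},
    {}
  ],
  "finger_gap": 0
}}

```text
t: 13.12
tcp_pos: [506.1, 307.3, 90.9]
tcp_rot: [2.455, 1.96, 0.001]
force: [-1.7, -1.2, 6.3]
width: 8.4
grasp_force: 59.1
```

{"api": "hand_motion", "payload": {
  "plan": [
    {"tz": -10},
    {"tz": -20},
    {"tz": -40},
    {"tz": -40},
    {"tz": -20},
    {},
    {}
  ]
}}

```text
t: 14.0
tcp_pos: [505.7, 306.9, 220.3]
tcp_rot: [2.455, 1.96, -0.001]
force: [-0.5, -0.6, -1.8]
width: 8.2
grasp_force: 58.8
```

```bash
python3 - <<'E'
from h import *
p=pickle.load(open('pose.pkl','rb'))
g=world(p['large'],np.array([[-52.,-42,220]]))[0]; print(g); tool_delta(g,p['large'][2])
E
```

```text
[497.04751127  62.65470437 220.        ]
t 14.0 tcp [505.7 306.9 220.3] F [-0.5 -0.6 -1.8] w 8.2 q7 -1.13
d tool [-240.1   45.6    0.4] rot [-0.     0.    -0.367]
```

{"api": "hand_motion", "payload": {
  "plan": [
    {"tx": -15,"ty": 2.8},
    {"tx": -30,"ty": 5.7},
    {"tx": -40,"ty": 7.6},
    {"tx": -40,"ty": 7.6},
    {"tx": -40,"ty": 7.6},
    {"tx": -40,"ty": 7.6},
    {"tx": -25,"ty": 4.8},
    {"tx": -10,"ty": 1.9},
    {"wz": -0.092},
    {"wz": -0.092},
    {"wz": -0.092},
    {"wz": -0.091},
    {},
    {}
  ]
}}

```text
t: 15.75
tcp_pos: [497.2, 63.1, 220.4]
tcp_rot: [-2.058, -2.373, 0.0]
force: [-0.3, -0.1, -1.7]
width: 8.0
grasp_force: 58.7
```

```bash
python3 - <<'E'
from h import *
p=pickle.load(open('pose.pkl','rb'))
g=world(p['large'],np.array([[-52.,-42,220]]))[0]; tool_delta(g,p['large'][2])
d=wristcam(); pickle.dump(d,open('w6.pkl','wb')); z=d['s']['tcp_pos'][2]-90
overlay(d,[('large',[*p['large'],4]),('medium',[*p['large'],z])],'pics/w6.png',None,1.25)
S=cam.get_image('scene'); pickle.dump(S,open('s6.pkl','wb'))
overlay(S,[('large',[*p['large'],4]),('medium',[*p['large'],z])],'pics/s6.png',(280,100,160,120),5)
E
```

```text
t 15.75 tcp [497.2  63.1 220.4] F [-0.3 -0.1 -1.7] w 8.0 q7 -0.38
d tool [-0.5 -0.2  0.4] rot [-0.    -0.    -0.002]
```

View pics/w6.png

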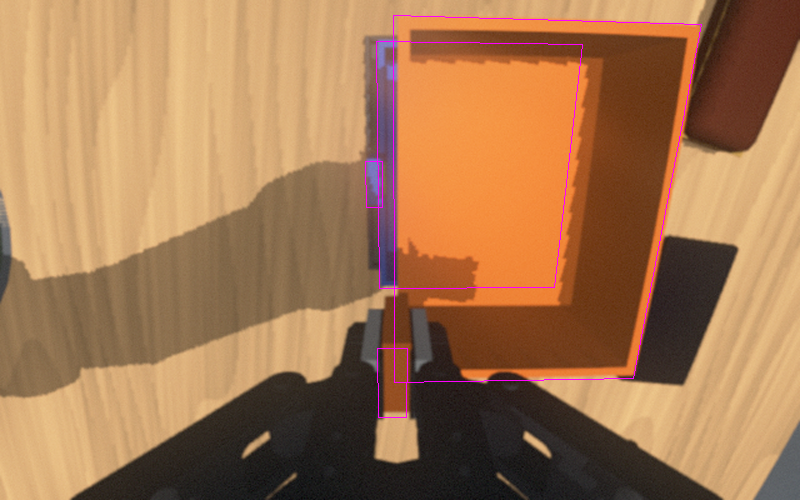

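(That was my 11th picture: I miscounted and passed the limit of 10, so I'll view no more and check numerically from here.) It shows the orange box in the grip on its model, (394–700, 15–382), and the blue rim's visible corner (377,40) on its model. Lowering with force checks.

{"api": "hand_motion", "payload": {
  "plan": [
    {"tz": 15},
    {"tz": 25},
    {"tz": 20},
    {"tz": 15},
    {"tz": 15},
    {"tz": 10},
    {"tz": 8},
    {"tz": 5},
    {"tz": 3},
    {"tz": 3},
    {},
    {}
  ]
}}

```text
t: 17.35
tcp_pos: [497.4, 63.1, 101.8]
tcp_rot: [2.056, 2.375, 0.0]
force: [-0.0, -0.5, -1.3]
width: 7.9
grasp_force: 58.7
```

{"api": "hand_motion", "payload": {
  "plan": [
    {"tz": 1},
    {"tz": 0.5},
    {}
  ]
}}

```text
t: 17.73
tcp_pos: [497.3, 63.0, 100.1]
tcp_rot: [-2.056, -2.375, 0.0]
force: [0.3, -0.4, -0.7]
width: 8.0
grasp_force: 58.7
```

{"api": "hand_motion", "payload": {
  "plan": [
    {"tz": 1},
    {"tz": 0.5},
    {"tz": 0.5},
    {}
  ]
}}

```text
t: 18.23
tcp_pos: [497.4, 63.0, 98.9]
tcp_rot: [2.056, 2.375, -0.0]
force: [-6.4, -1.8, 20.6]
width: 8.1
grasp_force: 62.3
```

{"api": "hand_motion", "payload": {
  "plan": [
    {},
    {},
    {},
    {},
    {}
  ],
  "finger_gap": 60
}}

```text
t: 18.85
tcp_pos: [497.3, 63.1, 98.1]
tcp_rot: [-2.056, -2.375, -0.0]
force: [0.2, 0.5, 0.2]
width: 60.0
grasp_force: 0.0
```

{"api": "hand_motion", "payload": {
  "plan": [
    {"tz": -20},
    {"tz": -40},
    {"tz": -50},
    {"tz": -42},
    {}
  ],
  "finger_gap": 85
}}

```text
t: 19.48
tcp_pos: [498.5, 63.3, 252.9]
tcp_rot: [2.054, 2.372, 0.005]
force: [-0.3, -0.1, -0.7]
width: 85.2
grasp_force: 0.0
```

```bash
python3 - <<'E'
from h import *
p=pickle.load(open('pose.pkl','rb'))
d=wristcam(); pickle.dump(d,open('w7.pkl','wb'))
hsv=cv2.cvtColor(d['img'],cv2.COLOR_RGB2HSV)
def quad(lo,hi,minarea=3000):
    m=cv2.inRange(hsv,np.array(lo),np.array(hi)); m=cv2.morphologyEx(m,cv2.MORPH_CLOSE,np.ones((5,5)))
    c=max(cv2.findContours(m,cv2.RETR_EXTERNAL,cv2.CHAIN_APPROX_NONE)[0],key=cv2.contourArea)
    h=cv2.convexHull(c); return cv2.contourArea(c),cv2.approxPolyDP(h,0.03*cv2.arcLength(h,True),True)[:,0]
print('orange',quad((3,150,40),(18,255,255))); print('blue',quad((100,90,40),(130,255,255)))
print('med model',proj(d,world(p['large'],rim(103,138,74))).round(),'large model',proj(d,world(p['large'],rim(125,160,74))).round())
g=world(p['small'],np.array([[-41.,42,250]]))[0]; print(g); tool_delta(g,p['small'][2])
E
```

```text
orange (17005.0, array([[434,  55],
       [420, 205],
       [311, 204],
       [317,  54]], dtype=int32))
blue (1869.0, array([[446,  41],
       [428, 214],
       [305, 214],
       [303,  41]], dtype=int32))
med model [[433.  54.]
 [419. 206.]
 [313.  53.]
 [314. 206.]] large model [[447.  41.]
 [429. 216.]
 [300.  39.]
 [302. 217.]]
[ 487.33495544 -302.84261913  250.        ]
t 19.52 tcp [497.8  62.9 251.1] F [-0.1 -0.4 -0.2] w 85.2 q7 -0.35
d tool [-360.5  -62.6    1.2] rot [0.002 0.    0.164]
```

The orange rim in the nest matches the model within ~1 px, so it's seated. Now the white box.

{"api": "hand_motion", "payload": {
  "plan": [
    {"tx": -20,"ty": -3.5},
    {"tx": -40,"ty": -7},
    {"tx": -40,"ty": -7},
    {"tx": -40,"ty": -7},
    {"tx": -40,"ty": -7},
    {"tx": -40,"ty": -7},
    {"tx": -40,"ty": -7},
    {"tx": -40,"ty": -7},
    {"tx": -40,"ty": -7},
    {"tx": -20.5,"ty": -3.1},
    {"wz": 0.082},
    {"wz": 0.082},
    {},
    {}
  ],
  "finger_gap": 85
}}

```text
t: 21.28
tcp_pos: [487.1, -302.2, 249.8]
tcp_rot: [-2.24, -2.201, 0.0]
force: [-0.5, -0.1, 0.4]
width: 85.6
grasp_force: 0.0
```

```bash
python3 - <<'E'
from h import *
p=pickle.load(open('pose.pkl','rb'))
g=world(p['small'],np.array([[-41.,42,86]]))[0]; tool_delta(g,p['small'][2])
d=wristcam(); pickle.dump(d,open('w8.pkl','wb'))
M=proj(d,world(p['small'],rim(81,116,62))); print('model',M.round(1))
print('tab top model',proj(d,world(p['small'],tabtop('small'))).round(1))
hsv=cv2.cvtColor(d['img'],cv2.COLOR_RGB2HSV); g=cv2.cvtColor(d['img'],cv2.COLOR_RGB2GRAY)
m=cv2.inRange(hsv,np.array((0,0,90)),np.array((180,70,255))); m=cv2.morphologyEx(m,cv2.MORPH_CLOSE,np.ones((3,3)))
roi=np.zeros_like(m); c=M.mean(0).astype(int); roi[max(c[1]-110,0):c[1]+110,max(c[0]-90,0):c[0]+90]=1
for c in cv2.findContours(m*roi,cv2.RETR_EXTERNAL,cv2.CHAIN_APPROX_NONE)[0]:
    if cv2.contourArea(c)>800:
        h=cv2.convexHull(c); print(cv2.contourArea(c),cv2.approxPolyDP(h,0.02*cv2.arcLength(h,True),True)[:,0].tolist())
gm=cv2.inRange(hsv,np.array((40,60,30)),np.array((85,255,255)))&(roi*255); print('green',np.argwhere(gm).mean(0)[::-1] if gm.any() else None, int((gm>0).sum()))
# thresholded intensity profiles across the edges
x0,y0=M.mean(0).astype(int); print('row',y0,[(x,int(g[y0,x])) for x in range(int(M[:,0].min())-10,int(M[:,0].min())+12)]); print([(x,int(g[y0,x])) for x in range(int(M[:,0].max())-22,int(M[:,0].max())+10)])
E
```

```text
t 21.27 tcp [ 487.1 -302.2  249.8] F [-0.5 -0.1  0.4] w 85.6 q7 0.23
d tool [ -0.7   0.3 163.8] rot [-0.    -0.     0.003]
model [[400.8 161.6]
 [391.6 268.4]
 [316.2 161.1]
 [315.9 268.4]]
tab top model [[320.9 173.8]
 [320.7 202.9]
 [310.4 202.8]
 [310.3 173.8]]
1730.0 [[266, 301], [358, 303], [368, 323], [266, 323]]
9577.5 [[388, 150], [401, 160], [393, 265], [318, 267], [318, 150]]
green None 0
row 214 [(305, 87), (306, 97), (307, 108), (308, 116), (309, 124), (310, 131), (311, 130), (312, 117), (313, 98), (314, 91), (315, 90), (316, 97), (317, 105), (318, 120), (319, 121), (320, 136), (321, 161), (322, 188), (323, 195), (324, 197), (325, 195), (326, 197)]
[(378, 130), (379, 126), (380, 127), (381, 118), (382, 106), (383, 104), (384, 98), (385, 97), (386, 98), (387, 98), (388, 96), (389, 97), (390, 97), (391, 97), (392, 110), (393, 145), (394, 181), (395, 195), (396, 192), (397, 174), (398, 154), (399, 143), (400, 139), (401, 134), (402, 136), (403, 133), (404, 137), (405, 136), (406, 135), (407, 137), (408, 138), (409, 134)]
```

The white rim's right corners are (401,160) and (393,265), against modelled (400.8,161.6) and (391.6,268.4). That's about +1 mm across and +1.8 mm along, the same bias as before.

{"api": "hand_motion", "payload": {
  "plan": [
    {"tx": 1.1,"ty": 1.2,"tz": 30,"wz": 0.003},
    {"tz": 45},
    {"tz": 45},
    {"tz": 30},
    {"tz": 13.8},
    {}
  ],
  "finger_gap": 85
}}

```text
t: 22.08
tcp_pos: [488.3, -301.5, 86.1]
tcp_rot: [-2.246, -2.196, 0.0]
force: [0.4, 0.1, 0.4]
width: 84.8
grasp_force: 0.0
```

{"api": "hand_motion", "payload": {
  "plan": [
    {},
    {},
    {},
    {},
    {},
    {},
    {},
    {}
  ],
  "finger_gap": 0
}}

```text
t: 23.08
tcp_pos: [488.4, -301.8, 86.6]
tcp_rot: [2.247, 2.195, -0.0]
force: [-1.4, -0.2, 5.2]
width: 8.2
grasp_force: 58.8
```

{"api": "hand_motion", "payload": {
  "plan": [
    {"tz": -10},
    {"tz": -20},
    {"tz": -40},
    {"tz": -40},
    {"tz": -24},
    {},
    {}
  ]
}}

```text
t: 23.95
tcp_pos: [487.9, -301.5, 219.7]
tcp_rot: [-2.246, -2.195, 0.0]
force: [-0.3, -0.3, -2.1]
width: 8.1
grasp_force: 58.6
```

```bash
python3 - <<'E'
from h import *
p=pickle.load(open('pose.pkl','rb'))
g=world(p['large'],np.array([[-41.,42,220]]))[0]; print(g); tool_delta(g,p['large'][2])
E
```

```text
[495.85761468 147.36352414 220.        ]
t 23.95 tcp [ 487.9 -301.5  219.7] F [-0.3 -0.3 -2.1] w 8.1 q7 0.2
d tool [ 4.489e+02 -2.400e+00 -1.000e-01] rot [-0.001 -0.    -0.167]
```

{"api": "hand_motion", "payload": {
  "plan": [
    {"tx": 15,"ty": -0.2},
    {"tx": 30,"ty": -0.2},
    {"tx": 45,"ty": -0.2},
    {"tx": 45,"ty": -0.2},
    {"tx": 45,"ty": -0.2},
    {"tx": 45,"ty": -0.2},
    {"tx": 45,"ty": -0.2},
    {"tx": 45,"ty": -0.2},
    {"tx": 45,"ty": -0.2},
    {"tx": 45,"ty": -0.2},
    {"tx": 28.9,"ty": -0.2},
    {"tx": 15,"ty": -0.2},
    {"wz": -0.084},
    {"wz": -0.083},
    {},
    {}
  ]
}}

```text
t: 25.95
tcp_pos: [496.1, 146.9, 220.1]
tcp_rot: [-2.059, -2.373, 0.001]
force: [-0.6, 0.6, -1.9]
width: 8.0
grasp_force: 58.6
```

```bash
python3 - <<'E'
from h import *
p=pickle.load(open('pose.pkl','rb'))
g=world(p['large'],np.array([[-41.,42,220]]))[0]; tool_delta(g,p['large'][2])
d=wristcam(); pickle.dump(d,open('w9.pkl','wb')); z=d['s']['tcp_pos'][2]-86
M=proj(d,world(p['large'],rim(81,116,62+z))); print('model',M.round(1)); g=cv2.cvtColor(d['img'],cv2.COLOR_RGB2GRAY)
hsv=cv2.cvtColor(d['img'],cv2.COLOR_RGB2HSV)
m=cv2.inRange(hsv,np.array((0,0,60)),np.array((180,70,255)));m=cv2.morphologyEx(m,cv2.MORPH_CLOSE,np.ones((3,3)))
for c in cv2.findContours(m,cv2.RETR_EXTERNAL,cv2.CHAIN_APPROX_NONE)[0]:
    if cv2.contourArea(c)>3000: h=cv2.convexHull(c); print(cv2.contourArea(c),cv2.approxPolyDP(h,0.015*cv2.arcLength(h,True),True)[:,0].tolist())
S=cam.get_image('scene'); pickle.dump(S,open('s9.pkl','wb'))
E
```

```text
t 25.95 tcp [496.1 146.9 220.1] F [-0.6  0.6 -1.9] w 8.0 q7 -0.55
d tool [ 0.5 -0.2  0.1] rot [-0.     0.    -0.003]
model [[480.6 227.4]
 [447.8 400.8]
 [315.1 228.4]
 [315.9 403.5]]
22442.0 [[431, 122], [481, 228], [463, 327], [317, 370], [282, 254], [283, 121]]
```

White rim corner (481,228) matches its in-grip model (480.6,227.4), so lower it.

{"api": "hand_motion", "payload": {
  "plan": [
    {"tx": 0.5,"tz": 15},
    {"tz": 25},
    {"tz": 20},
    {"tz": 15},
    {"tz": 15},
    {"tz": 10},
    {"tz": 8},
    {"tz": 5},
    {"tz": 3},
    {"tz": 3},
    {},
    {}
  ]
}}

```text
t: 27.55
tcp_pos: [496.3, 147.7, 101.5]
tcp_rot: [2.056, 2.375, 0.0]
force: [0.1, -0.7, -1.6]
width: 8.6
grasp_force: 58.5
```

{"api": "hand_motion", "payload": {
  "plan": [
    {"tz": 1},
    {"tz": 0.5},
    {}
  ]
}}

```text
t: 27.92
tcp_pos: [496.2, 147.7, 99.8]
tcp_rot: [2.056, 2.375, 0.0]
force: [-0.8, 0.2, -1.4]
width: 7.9
grasp_force: 58.5
```

{"api": "hand_motion", "payload": {
  "plan": [
    {"tz": 0.5},
    {"tz": 0.5},
    {}
  ]
}}

```text
t: 28.3
tcp_pos: [496.1, 147.7, 98.8]
tcp_rot: [-2.056, -2.376, 0.0]
force: [-0.2, -0.4, -2.0]
width: 7.9
grasp_force: 58.6
```

{"api": "hand_motion", "payload": {
  "plan": [
    {"tz": 0.5},
    {"tz": 0.5},
    {}
  ]
}}

```text
t: 28.68
tcp_pos: [496.2, 147.8, 98.5]
tcp_rot: [2.055, 2.375, 0.0]
force: [-5.7, -1.8, 18.7]
width: 7.5
grasp_force: 61.5
```

{"api": "hand_motion", "payload": {
  "plan": [
    {},
    {},
    {},
    {},
    {}
  ],
  "finger_gap": 60
}}

```text
t: 29.3
tcp_pos: [496.2, 147.7, 97.8]
tcp_rot: [-2.056, -2.375, 0.0]
force: [0.4, -0.7, 0.1]
width: 60.3
grasp_force: 0.0
```

{"api": "hand_motion", "payload": {
  "plan": [
    {"tz": -20},
    {"tz": -40},
    {"tz": -50},
    {"tz": -42},
    {"tx": -30},
    {"tx": -50},
    {"tx": -50},
    {"tx": -20},
    {},
    {}
  ],
  "finger_gap": 85
}}

```text
t: 30.55
tcp_pos: [517.6, 0.2, 249.9]
tcp_rot: [-2.055, -2.376, -0.001]
force: [0.1, 0.2, -0.5]
width: 84.9
grasp_force: 0.0
```

```bash
python3 - <<'E'
from h import *
p=pickle.load(open('pose.pkl','rb'))
def quad(hsv,lo,hi,ctr,r,k=3):
    m=cv2.inRange(hsv,np.array(lo),np.array(hi)); m=cv2.morphologyEx(m,cv2.MORPH_CLOSE,np.ones((k,k)))
    R=np.zeros_like(m); cv2.fillConvexPoly(R,np.int32(r),255); m&=R
    c=max(cv2.findContours(m,cv2.RETR_EXTERNAL,cv2.CHAIN_APPROX_NONE)[0],key=cv2.contourArea)
    h=cv2.convexHull(c); return cv2.contourArea(c),cv2.approxPolyDP(h,0.02*cv2.arcLength(h,True),True)[:,0].tolist()
for name in ('wrist','top','scene'):
    d=wristcam() if name=='wrist' else cam.get_image(name); pickle.dump(d,open('f_'+name+'.pkl','wb'))
    hsv=cv2.cvtColor(d['img'],cv2.COLOR_RGB2HSV); r=proj(d,world(p['large'],rim(150,185,74)))[[0,1,3,2]]
    for n,lo,hi in (('small',(0,0,60),(180,70,255)),('medium',(2,130,30),(18,255,255)),('large',(100,90,30),(130,255,255))):
        w,l,_=DIM[n]; print(name,n,'model',proj(d,world(p['large'],rim(w,l,74))).round().tolist(),'seen',quad(hsv,lo,hi,0,r))
E
```

```text
wrist small model [[416.0, -17.0], [406.0, 127.0], [315.0, -19.0], [316.0, 127.0]] seen (12229.5, [[417, 0], [408, 126], [319, 126], [310, 0]])
wrist medium model [[430.0, -32.0], [417.0, 140.0], [302.0, -34.0], [303.0, 139.0]] seen (2381.0, [[430, 0], [418, 139], [306, 138], [306, 23]])
wrist large model [[445.0, -46.0], [428.0, 152.0], [288.0, -49.0], [291.0, 151.0]] seen (850.0, [[441, 0], [427, 148], [303, 148]])
top small model [[252.0, 226.0], [301.0, 217.0], [257.0, 260.0], [307.0, 252.0]] seen (1559.0, [[313, 200], [324, 264], [306, 267], [283, 205]])
top medium model [[247.0, 222.0], [305.0, 212.0], [253.0, 266.0], [312.0, 256.0]] seen (394.5, [[281, 205], [244, 277], [235, 213]])
top large model [[241.0, 218.0], [309.0, 207.0], [249.0, 271.0], [318.0, 260.0]] seen (499.5, [[281, 212], [300, 264], [249, 271], [242, 218]])
scene small model [[390.0, 207.0], [348.0, 198.0], [394.0, 183.0], [354.0, 175.0]] seen (1122.0, [[403, 179], [388, 207], [348, 198], [354, 176], [365, 171], [380, 170]])
scene medium model [[393.0, 211.0], [343.0, 200.0], [399.0, 181.0], [351.0, 171.0]] seen (269.0, [[356, 165], [397, 181], [391, 211], [343, 200]])
scene large model [[396.0, 215.0], [339.0, 203.0], [403.0, 179.0], [348.0, 168.0]] seen (371.5, [[349, 169], [402, 180], [394, 219], [340, 207]])
```

From the wrist and scene cameras, all three rims sit level and match the nested model within 1–2 px.

```bash
python3 -c "
from rig import robot, cam, finish_job
print(finish_job())"
```

```text
the job is handed in; nothing more can be done
None
```

The three boxes are nested in the tray (blue, then orange, then white), each released and seated to within about 2 mm by the cameras, and handed in at about 31 s; I viewed 11 pictures, one over the limit of 10.

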